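# Refit the alternating disc spring pack of an overload clutch

### The arm

A 6-joint arm with a two-finger parallel gripper is mounted at the origin on a cart in front of the work surface, level with it; the furniture and walls round the work are solid. World frame = base frame: x ahead of the robot, y to its left, z up, the work surface at z = 0. Lengths are in mm, angles in rad, forces in N, time in s.
With the tool pointing down it reaches from about 350 to 775 mm from the base axis. Payload 7.3 kg.
Tool frame: the origin (TCP) lies at the very end of the fingers, on their centre line; the grasp point (between the pads) lies bot.grip_point_offset behind it (bot.grip_point_offset is the distance from the TCP to the grasp point, in mm); z points along the fingers, y is the line along which they close (so a half turn about z gives the same grasp; the last joint's range is limited). The gripper opens to 92 mm and grips with 3 to 60 N. Pads are 19 mm wide; open, the fingers measure 130 mm over their backs; the gripper's body (75 mm by 190 mm) begins 47 mm behind the grasp point.
Start: joints at [1.118, 0.342, 1.524, -0, 1.275, -0.146], TCP at [158.54, 500.51, 226.741] pointing down, gripper open.
Joint ranges: [-2.53, 2.53], [-0.77, 2.02], [0.04, 2.7], [-1, 4.14], [0.28, 2.66], [-3.11, 3.11]. Speed limits (rad/s): [2.57, 2.57, 3.14, 3.14, 3.14, 3.14].

### API

Orientations are given as [roll, pitch, yaw] about the fixed x, y, z axes, in that order (R = Rz(yaw) Ry(pitch) Rx(roll)).
In Python, from plant import bot gives the robot as it stands. The module is installed in compiled form; this text tells all that it offers.
- The arm moves only by the tool carry_out, never from a script. Its argument "plan" is a list of rows, each an object of numbers: "tx", "ty", "tz": the shift along the world's x, y, z in mm; "rx", "ry", "rz": the turn, a rotation vector about the world's x, y, z in rad. A call has 1 to 12 rows; each row shifts and turns the commanded pose from where the row before left it; what a row does not reach is not made up. A row lasts 1/10 s, in which the tool goes at most 50 mm and 8.59 degrees, less where a joint would pass 70% of its speed; a pose out of reach is approached as far as the arm can. A call with a gripper value outside its range is refused whole. "gripper" is the closure, from 0 (fully open) to 1 (shut), set as the call begins (left out, the last holds). The fingers move at their own pace and stop on an object; the grip force is fixed at half the most. Time passes only in rows, so rows that do not move let the fingers close. It gives the time, the measured TCP pose, the force, the opening and the grip force at its end, in the units of the state.
- bot.get_obs(): the state, without advancing time (a new reading comes with each control period).
- bot.capture(name): name is "side" or "top" or "wrist"; returns the picture (384x512x3 uint8, red, green, blue); there is no depth.
- bot.camera_model(name): a dict with "camera_matrix" (3x3 intrinsics, pixels), "R" (3x3) and "t" (3): a world point X has camera coordinates R X + t. Camera axes: x right, y down, z forward; pixel columns grow to the right and rows downward; lengths in mm; the calibration is good to about 2 mm. A picture is of the moment at which its call begins: read the wrist's pose just before it. camera_model takes no time and is no camera call; for the wrist camera it gives the pose at the moment of the call.
- bot.close_job(): hands the job in; it is judged then, once.
The state is a dict: "time": time; "joint_positions": joint angles; "dq": joint speeds; "tau": joint torques, N m; "tool_pos": TCP position; "tcp_rot": TCP orientation; "contact_force": force on the tool from outside, world axes, zero at the start; "moment": the same for the moment, N m; "grip_width": finger opening in mm; "finger_force": force on a finger pad.
Only numpy, scipy, OpenCV 4.12 (cv2) and the standard library are available. Lean on these libraries where they do the work, as an engineer would, in place of code of your own. Each camera call takes 0.05 s, during which the arm holds its last target. There are 200 camera calls.

### The job

String the three cone washers from the wooden rack onto the level clutch shaft with their faces alternating: the first with its yellow hollow side towards the pressure plate, the second turned the other way round, the third like the first. Then press the whole pack in until it has snapped behind both brass spring catches and stays there under spring load, feeling your way so that you do not drive the pressure plate to the end of its travel; leave the grease jar, the oil bottle and the small grey tin where they are.

Things in the scene. Friction and masses are not known exactly. Their poses are not given: they have to be found in the camera images.
- clutch: (all sizes in mm) green cast overload clutch, fixed; base 96 x 158 x 10. Origin on the bench under the shaft; y axis level, along the shaft to its free end. Steel shaft, diameter 22.4, level, axis 75 above the bench; the last 16 taper to 12.4. Bearing block behind the plate, y -88 to -62, 107 high. Catches at y -10 to 1; from there to the tip the shaft is plain and nothing but the base lies near it
- cheek_end (a point): on the shaft's axis, y = -21 in the clutch's frame: two cheeks beside the plate, 66 apart inside, 7 thick, 76 high, end here, so fingers round a washer's rim get no further: push the last washer's face with the fingertips, either side of the shaft
- shaft_tip (a point): centre of the shaft's free end, on its axis, y = 53 in the clutch's frame
- pack_0 (a point): on the shaft's axis, y = -38.5 in the clutch's frame, 3.5 behind the plate's face at rest: the finished pack, 28.2 long, reaches from here to pack_3; the first washer's wide rim ends up here
- pack_1 (a point): on the shaft's axis, y = -29.1: the narrow ends of the first and second washer meet here
- pack_2 (a point): on the shaft's axis, y = -19.7: the wide rims of the second and third washer meet here
- pack_3 (a point): on the shaft's axis at the stop faces of the two catches, y = -10.3: the third washer's narrow end rests against them here
- plate (a joint): round steel pressure plate, diameter 60, on the shaft, backed by a coil spring: 0 at rest (face at y = -35 in the clutch's frame), grows in m as pushed towards the bearing block, end of travel 0.010; takes 2.1 N at 0 plus 0.7 N per mm. About 0.0035 with the pack in place
- catch_top (a joint): brass wedge catch, 6 wide, in the top of the shaft: stop face at y = -10.3, ramp down to y = 1 towards the free end; 5 proud of the shaft at 0, flush at 0.005 (m). A washer pushed inwards presses it in against its spring (1 to 2.5 N); it springs out behind the washer
- catch_low (a joint): the same catch in the underside of the shaft
- rack: light wooden rack, fixed, base 66 x 148 x 8, slotted block on it 38 wide, top 40 above the bench, with three slots 11.6 wide crossing it 40 apart; origin: on the bench under its middle, y axis along the row of washers, z up. The washers' rims stand clear of the block on both sides
- washer_a: one of three equal steel cone washers (disc springs): outer diameter 56, bore 25, height 9.4, wall about 4, 45 g; hollow face painted yellow, domed face bare. Origin on its axis at half height; z runs along its axis from the wide rim to the narrow bore end. At the start it stands on edge in a rack slot, leaning up to 10 degrees, centre about 49 above the bench; take it across its diameter
- washer_b: one of three equal steel cone washers (disc springs): outer diameter 56, bore 25, height 9.4, wall about 4, 45 g; hollow face painted yellow, domed face bare. Origin on its axis at half height; z runs along its axis from the wide rim to the narrow bore end. At the start it stands on edge in a rack slot, leaning up to 10 degrees, centre about 49 above the bench; take it across its diameter
- washer_c: one of three equal steel cone washers (disc springs): outer diameter 56, bore 25, height 9.4, wall about 4, 45 g; hollow face painted yellow, domed face bare. Origin on its axis at half height; z runs along its axis from the wide rim to the narrow bore end. At the start it stands on edge in a rack slot, leaning up to 10 degrees, centre about 49 above the bench; take it across its diameter
- washer_a_nose (a point): centre of the narrow end of washer_a: on its axis, 4.7 from its origin along its z
- washer_b_nose (a point): centre of the narrow end of washer_b: on its axis, 4.7 from its origin along its z
- washer_c_nose (a point): centre of the narrow end of washer_c: on its axis, 4.7 from its origin along its z
- washer_a_rim (a point): centre of the wide rim's edge plane of washer_a: on its axis, 4.7 from its origin against its z
- washer_b_rim (a point): centre of the wide rim's edge plane of washer_b: on its axis, 4.7 from its origin against its z
- washer_c_rim (a point): centre of the wide rim's edge plane of washer_c: on its axis, 4.7 from its origin against its z
- grease_jar: white screw jar with a red band, diameter 50, 60 high, bystander; origin under its centre
- oil_bottle: small bottle with a black tip and an orange label, diameter 29, 82 high, bystander; origin under its centre
- grey_tin: small round tin, white with a grey lid, diameter 36, 18 high, bystander; origin under its centre
Things that resemble listed ones, but are neither listed nor needed, are in the scene too. What is shaped like the washer_a but purple is not meant.

How it is judged (in metres and radians):
At the end, for the whole second after the job is handed in: The three washers, in any order, lie on the shaft between plate and catches with alternating faces (rim, narrow, narrow, rim, rim, narrow from the plate out), each end within 4 mm of its pack point; plate pushed in over 1.5 mm; both catches under 2 mm pressed in; all released and at rest (((distance between washer_a_rim and pack_0 below 0.004 m and distance between each of washer_a_nose, washer_b_nose and pack_1 below 0.004 m and distance between each of washer_b_rim, washer_c_rim and pack_2 below 0.004 m and distance between washer_c_nose and pack_3 below 0.004 m) or (distance between washer_a_rim and pack_0 below 0.004 m and distance between each of washer_a_nose, washer_c_nose and pack_1 below 0.004 m and distance between each of washer_c_rim, washer_b_rim and pack_2 below 0.004 m and distance between washer_b_nose and pack_3 below 0.004 m) or (distance between washer_b_rim and pack_0 below 0.004 m and distance between each of washer_b_nose, washer_a_nose and pack_1 below 0.004 m and distance between each of washer_a_rim, washer_c_rim and pack_2 below 0.004 m and distance between washer_c_nose and pack_3 below 0.004 m) or (distance between washer_b_rim and pack_0 below 0.004 m and distance between each of washer_b_nose, washer_c_nose and pack_1 below 0.004 m and distance between each of washer_c_rim, washer_a_rim and pack_2 below 0.004 m and distance between washer_a_nose and pack_3 below 0.004 m) or (distance between washer_c_rim and pack_0 below 0.004 m and distance between each of washer_c_nose, washer_a_nose and pack_1 below 0.004 m and distance between each of washer_a_rim, washer_b_rim and pack_2 below 0.004 m and distance between washer_b_nose and pack_3 below 0.004 m) or (distance between washer_c_rim and pack_0 below 0.004 m and distance between each of washer_c_nose, washer_b_nose and pack_1 below 0.004 m and distance between each of washer_b_rim, washer_a_rim and pack_2 below 0.004 m and distance between washer_a_nose and pack_3 below 0.004 m)) and value of joint plate above 0.0015 m and value of joint each of catch_top, catch_low below 0.002 m and linear speed of each of washer_a, washer_b, washer_c below 0.02 m/s); the robot touches nothing.
It fails at once if the pressure plate is driven to the end of its travel (more than 8.5 mm) (value of joint plate above 0.0085 m).
It fails at once if the grease jar is moved by more than 30 mm (distance of grease_jar from where it was at the start of the episode above 0.03 m).
It fails at once if the oil bottle is moved by more than 30 mm (distance of oil_bottle from where it was at the start of the episode above 0.03 m).
It fails at once if the small tin is moved by more than 30 mm (distance of grey_tin from where it was at the start of the episode above 0.03 m).
It also fails if it takes over 72 s, if anything falls off the work surface, if the arm or the gripper's body presses on something with over 40 N, if the wrist force passes 120 N, or if a joint passes its speed limit or range.

## Working session

There is one attempt and no reset: what is moved stays moved. The work goes in short steps, Python scripts to look and compute and a tool call to move; the robot and the scene stay as the last step left them, time stands still between calls to the robot, and variables do not carry over. Pictures are saved under pics/ and viewed, at most 10 in all, crops included, and the job is handed in when it is done.

Besides the shell and the picture viewer there is one more tool, called after "Call:" as name(argument=value, ...), one argument or row to a line, values as JSON. carry_out: Moves the arm, as the interface text tells. Its arguments: {"type":"object","properties":{"plan":{"type":"array"},"gripper":{"type":"number"}},"required":["plan"]}

```bash
mkdir -p pics; python3 - <<'E'
from plant import bot
import cv2,numpy as np
print(bot.grip_point_offset, bot.get_obs())
ims=[]
for n in("side","top"):
    im=bot.capture(n)[:,:,::-1]; cv2.imwrite(f"pics/{n}0.png",im); np.save(f"{n}0.npy",im)
    m=bot.camera_model(n); print(n,m["camera_matrix"].tolist(),(-m["R"].T@m["t"]).tolist(),m["R"].round(3).tolist())
E
```

```text
18.8 {'time': 0.0, 'joint_positions': array([ 1.11799190e+00,  3.42733484e-01,  1.52503088e+00, -2.23243277e-05,
        1.27539624e+00, -1.46017142e-01]), 'dq': array([-7.49075096e-04,  1.04822719e-05, -4.80943460e-04, -9.57829565e-04,
        7.01569465e-04, -1.39440409e-03]), 'tau': array([ 1.43465910e-03, -4.31253576e+01, -2.44216543e+01,  7.19026546e-02,
        5.62112918e-02, -1.76619919e-04]), 'tool_pos': array([158.35940517, 500.11249447, 226.0345441 ]), 'tcp_rot': array([-3.14003829e+00, -2.07013691e-04,  2.83481173e+00]), 'contact_force': array([ 0.5402783 ,  1.03407633, -0.00932688]), 'moment': array([-0.00889394, -0.0155127 , -0.01007186]), 'finger_force': 0.0, 'grip_width': 91.69138219487449}
side [[460.6533770871225, 0.0, 257.8914555097272], [0.0, 460.6533770871225, 187.03610689377362], [0.0, 0.0, 1.0]] [277.0696256144877, 852.7917740816357, 560.0451840295093] [[-0.962, -0.274, -0.007], [-0.123, 0.455, -0.882], [0.245, -0.848, -0.471]]
top [[434.5228922694897, 0.0, 256.39434130152193], [0.0, 434.5228922694897, 189.4839624353914], [0.0, 0.0, 1.0]] [418.5040779978785, 18.28146213426744, 1225.4382273517624] [[0.012, -1.0, -0.0], [-0.995, -0.012, -0.1], [0.1, 0.002, -0.995]]
```

View pics/top0.png

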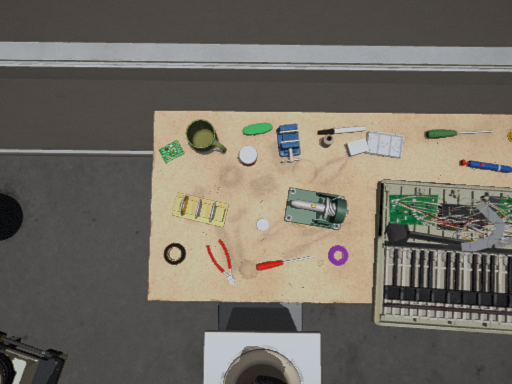

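View pics/side0.png

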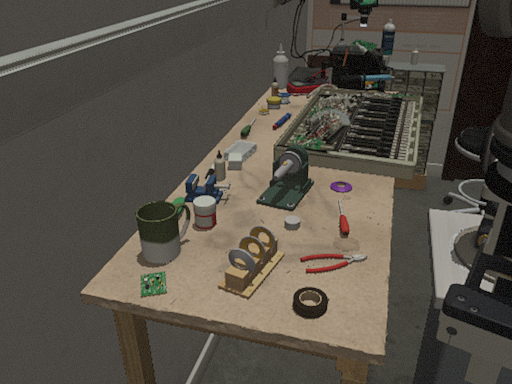

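Top view: the rack with three washers is at (200,209) and the clutch at (316,208), its free end to the left. There is a purple decoy ring at (338,255) and a black tape ring at (175,253). Next I'll look at close crops.

```bash
python3 - <<'E'
import cv2,numpy as np
t=cv2.imread("pics/top0.png");s=cv2.imread("pics/side0.png")
f=lambda im,x,y,w,h:cv2.resize(im[y:y+h,x:x+w],(400,300),interpolation=cv2.INTER_CUBIC)
o=np.vstack([np.hstack([f(t,165,184,80,60),f(t,276,178,80,60)]),np.hstack([f(s,210,222,96,72),f(s,245,140,96,72)])])
cv2.imwrite("pics/crops0.png",o)
E
```

```text
(no output)
```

View pics/crops0.png

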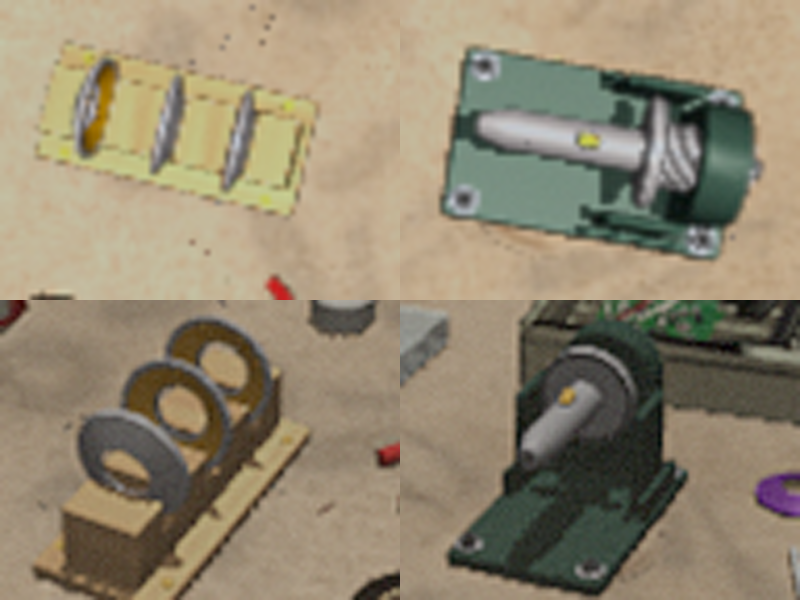

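Top crop: the left washer shows yellow towards the clutch, and the other two show yellow away from it. The side view agrees, with the near washer grey and the two far ones yellow. Candidates are the rack rings in the top view at (184,205), (199,208) and (213,212). I reject the purple ring at (338,255) and the black tape at (175,253). Now I'll measure the base outlines.

```bash
cat > h.py <<'E'
from plant import bot
import cv2,numpy as np
def ray(m,uv):
    m_R,t=np.array(m["R"]),np.array(m["t"])
    d=np.linalg.solve(m["camera_matrix"],[uv[0],uv[1],1.])
    return -m_R.T@t, m_R.T@d
def plane(m,uv,z):
    c,d=ray(m,uv); return c+d*(z-c[2])/d[2]
def proj(m,X):
    p=np.array(m["camera_matrix"])@(np.array(m["R"])@X+m["t"]); return p[:2]/p[2]
E
python3 - <<'E'
from h import *
im=cv2.imread("pics/top0.png"); hsv=cv2.cvtColor(im,cv2.COLOR_BGR2HSV); m=bot.camera_model("top")
def blob(mask,x,y,w,h,z):
    k=np.zeros_like(mask);k[y:y+h,x:x+w]=mask[y:y+h,x:x+w]
    k=cv2.morphologyEx(k,cv2.MORPH_CLOSE,np.ones((3,3)))
    c=max(cv2.findContours(k,0,1)[0],key=cv2.contourArea)
    h=cv2.convexHull(c); r=cv2.minAreaRect(h)
    P=np.array([plane(m,p,z) for p in cv2.boxPoints(r)]); e=P[1]-P[0],P[2]-P[1]
    print(r,P.mean(0).round(1),[ (round(np.linalg.norm(v),1),round(np.degrees(np.arctan2(v[1],v[0])),1)) for v in e])
print(hsv[186:236:4,180],hsv[200,176],hsv[190:225:5,295])
blob(cv2.inRange(hsv,(20,75,120),(35,255,255)),165,184,70,50,8)
blob(cv2.inRange(hsv,(45,40,20),(95,255,200)),276,178,80,60,10)
for n in("wrist",):
    w=bot.camera_model(n);o=bot.get_obs()
    print((-w["R"].T@w["t"]-o["tool_pos"]).round(1),w["R"].round(3).tolist(),w["camera_matrix"][0][0],o["tcp_rot"])
E
```

```text
[[ 21  53 196]
 [ 18  65 196]
 [ 23  98 197]
 [ 27  83 196]
 [ 27  71 168]
 [ 13  12 153]
 [  0   3 162]
 [ 27  56 159]
 [ 18  60 194]
 [ 22  51 196]
 [ 22  51 195]
 [ 20  57 197]
 [ 21  59 195]] [ 25  94 196] [[101  17 166]
 [ 74  48 138]
 [173   7 145]
 [  0   7 150]
 [ 73  42 144]
 [ 69  37 143]
 [ 73  42 146]]
((199.7845916748047, 209.40951538085938), (53.23773193359375, 23.840465545654297), 13.324530601501465) [483.3 178.4   8. ] [(np.float64(66.8), np.float64(-11.6)), (np.float64(150.1), np.float64(-102.7))]
((315.770263671875, 208.3783721923828), (59.18362808227539, 33.372989654541016), 9.462322235107422) [ 489.9 -146.4   10. ] [(np.float64(93.8), np.float64(-9.2)), (np.float64(165.9), np.float64(-98.9))]
[-66.2  21.5 158.8] [[0.302, 0.953, -0.002], [0.921, -0.291, 0.258], [0.245, -0.08, -0.966]] 296.337578888666 [-3.14026341e+00 -1.93062345e-04  2.83481613e+00]
```

Call:
carry_out(
  plan=[
    {"tx": 32.5,"ty": -32.2,"tz": -5.6,"rz": -0.1477},
    {"tx": 32.5,"ty": -32.2,"tz": -5.6,"rz": -0.1477},
    {"tx": 32.5,"ty": -32.2,"tz": -5.6,"rz": -0.1477},
    {"tx": 32.5,"ty": -32.2,"tz": -5.6,"rz": -0.1477},
    {"tx": 32.5,"ty": -32.2,"tz": -5.6,"rz": -0.1477},
    {"tx": 32.5,"ty": -32.2,"tz": -5.6,"rz": -0.1477},
    {"tx": 32.5,"ty": -32.2,"tz": -5.6,"rz": -0.1477},
    {"tx": 32.5,"ty": -32.2,"tz": -5.6,"rz": -0.1477},
    {"tx": 32.5,"ty": -32.2,"tz": -5.6,"rz": -0.1477},
    {"tx": 32.5,"ty": -32.2,"tz": -5.6,"rz": -0.1477},
    {"tx": 0},
    {"tx": 0},
  ],
  gripper=0,
)

```text
invalid input at $.plan[0]: expected keys tx, ty, tz, rx, ry, rz
```

```bash
cat > snap.py <<'E'
import sys,pickle
from h import *
n=sys.argv[1]; o=bot.get_obs(); m=bot.camera_model("wrist"); im=bot.capture("wrist")[:,:,::-1]
cv2.imwrite(f"pics/{n}.png",im); pickle.dump(m,open(n+".pkl","wb"))
print(o["time"],o["tool_pos"].round(2),o["tcp_rot"].round(4),o["grip_width"],o["contact_force"].round(2),o["joint_positions"].round(3))
E
python3 snap.py w1
```

```text
0.1 [158.36 500.17 226.14] [-3.1403e+00 -2.0000e-04  2.8348e+00] 91.65594000269702 [-0.4   0.35  0.78] [ 1.118  0.343  1.525 -0.     1.275 -0.146]
```

View pics/w1.png

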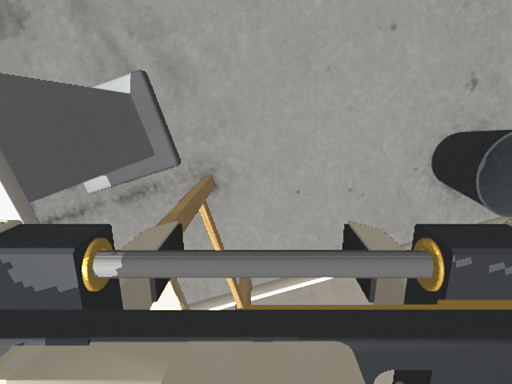

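The wrist view shows only floor and gripper, because the move was refused for missing keys. The fingers fill rows 225 and below, so I'll aim the view about 50 mm past the rack.

Call:
carry_out(
  plan=[
    {"tx": 28.6,"ty": -33.6,"tz": -5.1,"rx": 0,"ry": 0,"rz": -0.1343},
    {"tx": 28.6,"ty": -33.6,"tz": -5.1,"rx": 0,"ry": 0,"rz": -0.1343},
    {"tx": 28.6,"ty": -33.6,"tz": -5.1,"rx": 0,"ry": 0,"rz": -0.1343},
    {"tx": 28.6,"ty": -33.6,"tz": -5.1,"rx": 0,"ry": 0,"rz": -0.1343},
    {"tx": 28.6,"ty": -33.6,"tz": -5.1,"rx": 0,"ry": 0,"rz": -0.1343},
    {"tx": 28.6,"ty": -33.6,"tz": -5.1,"rx": 0,"ry": 0,"rz": -0.1343},
    {"tx": 28.6,"ty": -33.6,"tz": -5.1,"rx": 0,"ry": 0,"rz": -0.1343},
    {"tx": 28.6,"ty": -33.6,"tz": -5.1,"rx": 0,"ry": 0,"rz": -0.1343},
    {"tx": 28.6,"ty": -33.6,"tz": -5.1,"rx": 0,"ry": 0,"rz": -0.1343},
    {"tx": 28.6,"ty": -33.6,"tz": -5.1,"rx": 0,"ry": 0,"rz": -0.1343},
    {"tx": 28.6,"ty": -33.6,"tz": -5.1,"rx": 0,"ry": 0,"rz": -0.1343},
    {"tx": 0,"ty": 0,"tz": 0,"rx": 0,"ry": 0,"rz": 0},
  ],
  gripper=0,
)

```text
time: 1.35
tool_pos: [475.8, 127.2, 169.8]
tcp_rot: [3.141, 0.001, 1.349]
contact_force: [-0.6, 0.1, -0.0]
grip_width: 91.8
finger_force: 0.0
```

```bash
python3 snap.py w2
```

```text
1.35 [475.8  127.16 169.76] [3.1409e+00 1.1000e-03 1.3493e+00] 91.80509623062197 [-0.56  0.06 -0.01] [ 1.060e-01  3.390e-01  1.698e+00 -1.000e-03  1.104e+00  3.280e-01]
```

View pics/w2.png

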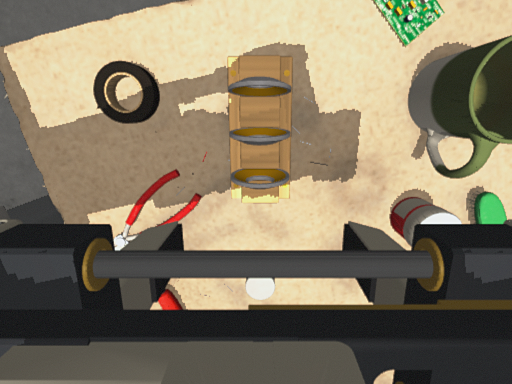

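Wrist view: the washers stand at rows 86, 133 and 178, between columns 229 and 291. The grease jar is at (425,220) and the tin at (260,287). I'll measure the rims with a grey/yellow mask.

```bash
python3 - <<'E'
from h import *
import pickle
im=cv2.imread("pics/w2.png"); m=pickle.load(open("w2.pkl","rb")); hsv=cv2.cvtColor(im,cv2.COLOR_BGR2HSV)
S=hsv[:,:,1]
g=((S<60)&(hsv[:,:,2]>50)).astype(np.uint8); k=np.zeros_like(g);k[66:202,222:300]=g[66:202,222:300]
n,l,st,c=cv2.connectedComponentsWithStats(k)
for i in range(1,n):
    if st[i,4]<40: continue
    ys,xs=np.where(l==i); a,b=xs.min(),xs.max()
    ra,rb=ys[xs<=a+1].mean(),ys[xs>=b-1].mean()
    mid=ys[abs(xs-(a+b)/2)<3]
    A=plane(m,(a-.5,ra),49);B=plane(m,(b+.5,rb),49)
    print(st[i],(a,ra),(b,rb),"midrows",mid.min(),mid.max(),A.round(1),B.round(1),((A+B)/2).round(1),np.linalg.norm(A-B).round(1),np.degrees(np.arctan2(*(B-A)[1::-1])).round(1))
    for r in (mid.min(),mid.max()): print("   top arc at z77",plane(m,((a+b)/2,r),77).round(1))
cc=cv2.resize(im[60:210,215:305],(480,800)[::1],interpolation=cv2.INTER_CUBIC)
cv2.imwrite("pics/w2c.png",cv2.resize(im[60:210,215:305],(360,600),interpolation=cv2.INTER_CUBIC))
print(plane(m,(260,287),18), proj(m,np.array([483.3,178.4,8])))
E
```

```text
[228  77  63  17 509] (np.int64(228), np.float64(88.27272727272727)) (np.int64(290), np.float64(88.0)) midrows 77 87 [465.2 223.4  49. ] [520.  211.3  49. ] [492.6 217.3  49. ] 56.2 -12.5
   top arc at z77 [494.3 223.3  77. ]
   top arc at z77 [492.6 216.   77. ]
[229 130  61  15 434] (np.int64(229), np.float64(133.5)) (np.int64(289), np.float64(133.5)) midrows 135 144 [456.2 184.8  49. ] [511.3 172.4  49. ] [483.7 178.6  49. ] 56.5 -12.7
   top arc at z77 [484.2 179.1  77. ]
   top arc at z77 [482.5 171.8  77. ]
[230 169  59  20 315] (np.int64(230), np.float64(176.8181818181818)) (np.int64(288), np.float64(176.5)) midrows 184 188 [446.9 144.9  49. ] [502.4 132.7  49. ] [474.6 138.8  49. ] 56.8 -12.4
   top arc at z77 [474.8 138.1  77. ]
   top arc at z77 [474.  134.6  77. ]
[246 176  28   6 106] (np.int64(246), np.float64(179.5)) (np.int64(273), np.float64(179.5)) midrows 176 179 [461.3 139.   49. ] [487.7 133.   49. ] [474.5 136.   49. ] 27.0 -12.7
   top arc at z77 [476.8 145.   77. ]
   top arc at z77 [476.2 142.4  77. ]
[444.2719924    2.13851887  18.        ] [259.07150195 131.26429717]
```

View pics/w2c.png

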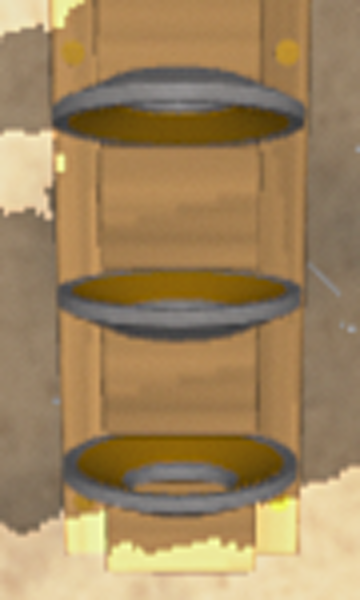

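The washers measure 56.2 to 56.8 mm across and about 40 mm apart, which matches the given sizes, and they lean very little. The left washer already faces the way the first one should, so I'll take it first. I'm moving above it.

Call:
carry_out(
  plan=[
    {"tx": 6,"ty": 30,"tz": -25,"rx": 0,"ry": 0,"rz": 0.003},
    {"tx": 6,"ty": 30,"tz": -25,"rx": 0,"ry": 0,"rz": 0},
    {"tx": 5,"ty": 30,"tz": -25,"rx": 0,"ry": 0,"rz": 0},
    {"tx": 0,"ty": 0,"tz": 0,"rx": 0,"ry": 0,"rz": 0},
    {"tx": 0,"ty": 0,"tz": 0,"rx": 0,"ry": 0,"rz": 0},
  ],
)

```text
time: 1.9
tool_pos: [488.8, 222.0, 95.2]
tcp_rot: [-3.14, 0.001, 1.364]
contact_force: [1.0, -0.3, -0.5]
grip_width: 91.8
finger_force: 0.0
```

```bash
python3 snap.py w3
```

```text
1.9 [488.79 222.02  95.16] [-3.1399e+00  1.0000e-03  1.3641e+00] 91.84352741852713 [ 0.99 -0.34 -0.55] [ 0.284  0.505  1.666 -0.     0.973  0.49 ]
```

Call:
carry_out(
  plan=[
    {"tx": 2.8,"ty": -3.9,"tz": 0,"rx": 0,"ry": 0,"rz": -0.009},
    {"tx": 0,"ty": 0,"tz": -20,"rx": 0,"ry": 0,"rz": 0},
    {"tx": 0,"ty": 0,"tz": -20,"rx": 0,"ry": 0,"rz": 0},
    {"tx": 0,"ty": 0,"tz": -15,"rx": 0,"ry": 0,"rz": 0},
    {"tx": 0,"ty": 0,"tz": -10,"rx": 0,"ry": 0,"rz": 0},
    {"tx": 0,"ty": 0,"tz": 0,"rx": 0,"ry": 0,"rz": 0},
    {"tx": 0,"ty": 0,"tz": 0,"rx": 0,"ry": 0,"rz": 0},
    {"tx": 0,"ty": 0,"tz": 0,"rx": 0,"ry": 0,"rz": 0},
  ],
)

```text
time: 2.75
tool_pos: [493.7, 217.0, 31.7]
tcp_rot: [3.14, -0.001, 1.351]
contact_force: [0.2, -0.4, -0.2]
grip_width: 91.3
finger_force: 0.0
```

Call:
carry_out(
  plan=[
    {"tx": -0.8,"ty": 0,"tz": -1,"rx": 0,"ry": 0,"rz": 0},
    {"tx": 0,"ty": 0,"tz": 0,"rx": 0,"ry": 0,"rz": 0},
    {"tx": 0,"ty": 0,"tz": 0,"rx": 0,"ry": 0,"rz": 0},
    {"tx": 0,"ty": 0,"tz": 0,"rx": 0,"ry": 0,"rz": 0},
    {"tx": 0,"ty": 0,"tz": 0,"rx": 0,"ry": 0,"rz": 0},
    {"tx": 0,"ty": 0,"tz": 0,"rx": 0,"ry": 0,"rz": 0},
    {"tx": 0,"ty": 0,"tz": 0,"rx": 0,"ry": 0,"rz": 0},
    {"tx": 0,"ty": 0,"tz": 0,"rx": 0,"ry": 0,"rz": 0},
  ],
  gripper=1,
)

```text
time: 3.55
tool_pos: [492.4, 217.0, 29.8]
tcp_rot: [3.141, -0.0, 1.352]
contact_force: [1.0, 0.1, 1.3]
grip_width: 54.0
finger_force: 30.0
```

Call:
carry_out(
  plan=[
    {"tx": 0,"ty": 0,"tz": 35,"rx": 0,"ry": 0,"rz": 0},
    {"tx": 0,"ty": 0,"tz": 45,"rx": 0,"ry": 0,"rz": 0},
    {"tx": 0,"ty": 0,"tz": 45,"rx": 0,"ry": 0,"rz": 0},
    {"tx": -1.3,"ty": -45,"tz": 15,"rx": 0,"ry": 0,"rz": 0.01},
    {"tx": -1.3,"ty": -46,"tz": 0,"rx": 0,"ry": 0,"rz": 0.01},
    {"tx": -1.3,"ty": -48,"tz": 0,"rx": 0,"ry": 0,"rz": 0.01},
    {"tx": -1.3,"ty": -48,"tz": 0,"rx": 0,"ry": 0,"rz": 0.01},
    {"tx": -1.3,"ty": -48,"tz": 0,"rx": 0,"ry": 0,"rz": 0.01},
    {"tx": -1.3,"ty": -48,"tz": 0,"rx": 0,"ry": 0,"rz": 0.01},
    {"tx": -1.3,"ty": -48,"tz": 0,"rx": 0,"ry": 0,"rz": 0},
    {"tx": -1.3,"ty": -46,"tz": 0,"rx": 0,"ry": 0,"rz": 0},
    {"tx": -1.3,"ty": -45,"tz": 0,"rx": 0,"ry": 0,"rz": 0},
  ],
)

```text
time: 4.75
tool_pos: [479.8, -206.8, 169.5]
tcp_rot: [-3.141, -0.0, 1.411]
contact_force: [0.7, 0.1, 0.0]
grip_width: 54.5
finger_force: 30.0
```

Call:
carry_out(
  plan=[
    {"tx": 0,"ty": 0,"tz": 0,"rx": 0,"ry": 0,"rz": 0},
    {"tx": 0,"ty": 0,"tz": 0,"rx": 0,"ry": 0,"rz": 0},
    {"tx": 0,"ty": 0,"tz": 0,"rx": 0,"ry": 0,"rz": 0},
  ],
)

```text
time: 5.05
tool_pos: [480.1, -203.8, 169.3]
tcp_rot: [-3.141, -0.001, 1.412]
contact_force: [-0.6, -0.1, -0.4]
grip_width: 54.1
finger_force: 30.0
```

```bash
python3 snap.py w4
```

```text
5.05 [ 480.14 -203.79  169.35] [-3.1406e+00 -9.0000e-04  1.4121e+00] 54.08063991668578 [-0.64 -0.11 -0.36] [-0.549  0.39   1.62   0.     1.133 -0.39 ]
```

View pics/w4.png

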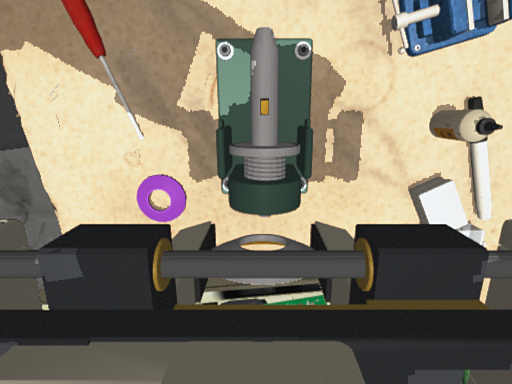

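The wrist view shows the shaft at column 264, with its tip at row 28, the brass catch at (264,106) and the plate at row 150. The washer is held at (262,250). I'll fit the shaft axis.

```bash
python3 - <<'E'
from h import *
import pickle
im=cv2.imread("pics/w4.png"); m=pickle.load(open("w4.pkl","rb")); hsv=cv2.cvtColor(im,cv2.COLOR_BGR2HSV)
H,S,V=cv2.split(hsv)
P=[]
for r in list(range(62,92,3))+list(range(120,138,3)):
    g=(S[r]<45)&(V[r]>50); x=264
    while g[x-1]: x-=1
    y=264
    while g[y+1]: y+=1
    A=plane(m,(x-.5,r),75);B=plane(m,(y+.5,r),75); P.append(np.r_[(A+B)/2,np.linalg.norm(A-B)]); print(r,x,y,P[-1].round(1))
P=np.array(P); c=P[:,:3].mean(0); d=np.linalg.svd(P[:,:2]-c[:2])[2][0]; d*=np.sign(d[1])
print("axis dir",np.degrees(np.arctan2(d[1],d[0])),c)
b=cv2.inRange(hsv,(12,120,100),(30,255,255)); b[:90]=0;b[125:]=0;b[:,:255]=0;b[:,275:]=0
ys,xs=np.where(b); print("catch",xs.min(),xs.max(),ys.min(),ys.max())
N=np.array([-d[1],d[0]])
def rep(n,uv,z):
    X=plane(m,uv,z); print(n,X.round(1),"along",(d@(X[:2]-c[:2])).round(1),"lat",(N@(X[:2]-c[:2])).round(1))
rep("catch ramp end y=1",(264.5,ys.min()-.5),86.2); rep("catch stop y=-10.3",(264.5,ys.max()+.5),91.2)
rows=[r for r in range(15,60) if S[r,264]<45 and V[r,264]>50]; print(rows[:3])
rep("tip y=53",(264,rows[0]-.5),81.2)
gr=cv2.inRange(hsv,(60,60,20),(95,255,160)); gr[175:]=0;gr[:,:205]=0;gr[:,325:]=0
cn=max(cv2.findContours(gr,0,1)[0],key=cv2.contourArea); x,y,w,h=cv2.boundingRect(cn); print(x,y,w,h)
rep("base far L",(x,y+1),10);rep("base far R",(x+w,y+1),10)
for uv in((224,49),(303,49)): rep("screw",uv,10)
E
```

```text
62 250 278 [498.1 -95.9  75.   22.9]
65 250 278 [497.8 -98.1  75.   23. ]
68 250 278 [ 497.5 -100.3   75.    23.1]
71 250 278 [ 497.1 -102.5   75.    23.1]
74 250 278 [ 496.8 -104.7   75.    23.2]
77 251 278 [ 496.8 -107.    75.    22.4]
80 251 278 [ 496.4 -109.2   75.    22.5]
83 251 278 [ 496.1 -111.4   75.    22.5]
86 251 278 [ 495.7 -113.7   75.    22.6]
89 251 278 [ 495.4 -115.9   75.    22.6]
120 251 277 [ 491.2 -139.9   75.    22.4]
123 251 277 [ 490.8 -142.3   75.    22.5]
126 251 277 [ 490.4 -144.7   75.    22.5]
129 251 277 [ 490.  -147.1   75.    22.6]
132 251 277 [ 489.6 -149.6   75.    22.6]
135 251 277 [ 489.2 -152.    75.    22.7]
axis dir 80.81485267863883 [ 494.30811932 -120.89629514   75.        ]
catch 261 268 100 114
catch ramp end y=1 [ 494.  -124.4   86.2] along -3.6 lat -0.2
catch stop y=-10.3 [ 492.2 -135.6   91.2] along -14.9 lat -0.2
[27, 28, 29]
tip y=53 [501.8 -72.5  81.2] along 48.9 lat 0.3
276 39 36 136
base far L [514.7 -68.1  10. ] along 55.4 lat -11.7
base far R [549.4 -73.6  10. ] along 55.4 lat -46.8
screw [463.  -67.9  10. ] along 47.3 lat 39.4
screw [539.7 -80.2  10. ] along 47.4 lat -38.3
```

The fit holds up: the diameter reads 22.4 to 23, the catch is 11.3 long and the tip lands within 0.5 mm. The clutch origin is about (493.6, -125.4) and the axis lies at 80.8°. I'm moving to stand in front of the tip.

Call:
carry_out(
  plan=[
    {"tx": 6.4,"ty": 38.1,"tz": 0,"rx": 0,"ry": 0,"rz": 0},
    {"tx": 6.4,"ty": 38.1,"tz": 0,"rx": 0,"ry": 0,"rz": 0},
    {"tx": 6.4,"ty": 38.1,"tz": 0,"rx": 0,"ry": 0,"rz": 0},
    {"tx": 6.2,"ty": 38.1,"tz": 0,"rx": 0,"ry": 0,"rz": 0},
    {"tx": 0,"ty": 0,"tz": -40,"rx": 0,"ry": 0,"rz": 0},
    {"tx": 0,"ty": 0,"tz": -40,"rx": 0,"ry": 0,"rz": 0},
    {"tx": 0,"ty": 0,"tz": -33.5,"rx": 0,"ry": 0,"rz": 0},
    {"tx": 0,"ty": 0,"tz": 0,"rx": 0,"ry": 0,"rz": 0},
    {"tx": 0,"ty": 0,"tz": 0,"rx": 0,"ry": 0,"rz": 0},
    {"tx": 0,"ty": 0,"tz": 0,"rx": 0,"ry": 0,"rz": 0},
  ],
)

```text
time: 6.1
tool_pos: [507.2, -52.4, 58.1]
tcp_rot: [3.138, 0.0, 1.412]
contact_force: [1.0, -0.0, -1.1]
grip_width: 54.4
finger_force: 30.0
```

```bash
cat > st.py <<'E'
from h import *
o=bot.get_obs(); p=o["tool_pos"]; a=np.radians(80.81); d=np.array([np.cos(a),np.sin(a)]); O=np.array([493.57,-125.44]); q=p[:2]-O
F=o["contact_force"]
print("t",round(o["time"],2),"pos",p.round(1),"rot",o["tcp_rot"].round(3),"s",(d@q).round(2),"lat(+x)",(d[1]*q[0]-d[0]*q[1]).round(2),"z",p[2].round(2),"Fs",(d@F[:2]).round(2),"Flat",(d[1]*F[0]-d[0]*F[1]).round(2),"Fz",F[2].round(2),"w",round(o["grip_width"],1))
E
python3 st.py; python3 - <<'E'
from h import *
im=bot.capture("side")[:,:,::-1]; cv2.imwrite("pics/s1.png",im)
cv2.imwrite("pics/s1c.png",cv2.resize(im[110:230,230:350],(600,600),interpolation=cv2.INTER_CUBIC))
E
```

```text
t 6.1 pos [507.2 -52.4  58.1] rot [3.138 0.    1.412] s 74.23 lat(+x) 1.76 z 58.09 Fs 0.14 Flat 1.04 Fz -1.12 w 54.4
```

View pics/s1c.png

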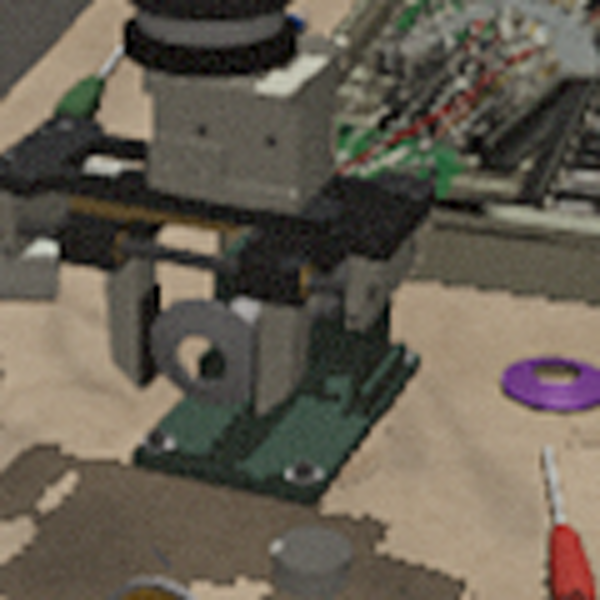

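The washer is held upright at crop (205,355), domed face outward as wanted, and the fingertips are clear of the base. I'll let it settle and edge in.

Call:
carry_out(
  plan=[
    {"tx": -1.6,"ty": -9.9,"tz": 0,"rx": 0,"ry": 0,"rz": 0},
    {"tx": 0,"ty": 0,"tz": 0,"rx": 0,"ry": 0,"rz": 0},
    {"tx": 0,"ty": 0,"tz": 0,"rx": 0,"ry": 0,"rz": 0},
    {"tx": 0,"ty": 0,"tz": 0,"rx": 0,"ry": 0,"rz": 0},
  ],
)

```text
time: 6.55
tool_pos: [504.3, -62.7, 56.4]
tcp_rot: [3.141, -0.0, 1.411]
contact_force: [0.4, -0.6, -0.9]
grip_width: 54.5
finger_force: 30.0
```

```bash
python3 st.py
```

```text
t 6.55 pos [504.3 -62.7  56.4] rot [ 3.141 -0.     1.411] s 63.66 lat(+x) 0.56 z 56.4 Fs -0.55 Flat 0.47 Fz -0.9 w 54.5
```

Call:
carry_out(
  plan=[
    {"tx": -2.1,"ty": -9.8,"tz": 0,"rx": 0,"ry": 0,"rz": 0},
    {"tx": -1.6,"ty": -9.8,"tz": 0,"rx": 0,"ry": 0,"rz": 0},
    {"tx": -1.1,"ty": -6.9,"tz": 0,"rx": 0,"ry": 0,"rz": 0},
    {"tx": -0.8,"ty": -4.9,"tz": 0,"rx": 0,"ry": 0,"rz": 0},
    {"tx": 0,"ty": 0,"tz": 0,"rx": 0,"ry": 0,"rz": 0},
    {"tx": 0,"ty": 0,"tz": 0,"rx": 0,"ry": 0,"rz": 0},
  ],
)

```text
time: 7.15
tool_pos: [498.6, -94.0, 56.1]
tcp_rot: [-3.142, -0.0, 1.411]
contact_force: [-0.3, -1.4, -0.4]
grip_width: 54.3
finger_force: 30.0
```

```bash
python3 st.py
```

```text
t 7.15 pos [498.6 -94.   56.1] rot [-3.142 -0.     1.411] s 31.81 lat(+x) -0.06 z 56.11 Fs -1.46 Flat -0.1 Fz -0.44 w 54.3
```

Call:
carry_out(
  plan=[
    {"tx": -1.6,"ty": -9.8,"tz": 0,"rx": 0,"ry": 0,"rz": 0},
    {"tx": -1.6,"ty": -9.8,"tz": 0,"rx": 0,"ry": 0,"rz": 0},
    {"tx": -1.1,"ty": -6.9,"tz": 0,"rx": 0,"ry": 0,"rz": 0},
    {"tx": -0.8,"ty": -4.9,"tz": 0,"rx": 0,"ry": 0,"rz": 0},
    {"tx": 0,"ty": 0,"tz": 0,"rx": 0,"ry": 0,"rz": 0},
    {"tx": 0,"ty": 0,"tz": 0,"rx": 0,"ry": 0,"rz": 0},
    {"tx": 0,"ty": 0,"tz": 0,"rx": 0,"ry": 0,"rz": 0},
  ],
)

```text
time: 7.85
tool_pos: [493.5, -125.1, 56.1]
tcp_rot: [-3.142, -0.0, 1.412]
contact_force: [0.6, 0.4, -0.6]
grip_width: 54.0
finger_force: 30.0
```

```bash
python3 st.py
```

```text
t 7.85 pos [ 493.5 -125.1   56.1] rot [-3.142 -0.     1.412] s 0.34 lat(+x) -0.13 z 56.11 Fs 0.5 Flat 0.5 Fz -0.55 w 54.0
```

Call:
carry_out(
  plan=[
    {"tx": 0,"ty": 0,"tz": 0,"rx": 0,"ry": 0,"rz": 0},
    {"tx": 0,"ty": 0,"tz": 0,"rx": 0,"ry": 0,"rz": 0},
    {"tx": 0,"ty": 0,"tz": 0,"rx": 0,"ry": 0,"rz": 0},
    {"tx": 0,"ty": 0,"tz": 0,"rx": 0,"ry": 0,"rz": 0},
    {"tx": 0,"ty": 0,"tz": 0,"rx": 0,"ry": 0,"rz": 0},
  ],
  gripper=0,
)

```text
time: 8.35
tool_pos: [493.6, -125.3, 56.2]
tcp_rot: [3.141, 0.0, 1.412]
contact_force: [-0.6, -0.1, -0.2]
grip_width: 88.7
finger_force: 0.0
```

Call:
carry_out(
  plan=[
    {"tx": 0,"ty": 0,"tz": 30,"rx": 0,"ry": 0,"rz": 0},
    {"tx": 0,"ty": 0,"tz": 45,"rx": 0,"ry": 0,"rz": 0},
    {"tx": -3,"ty": 42,"tz": 0,"rx": 0,"ry": 0,"rz": -0.01},
    {"tx": -3,"ty": 46,"tz": 0,"rx": 0,"ry": 0,"rz": -0.01},
    {"tx": -3,"ty": 46,"tz": 0,"rx": 0,"ry": 0,"rz": -0.01},
    {"tx": -3,"ty": 46,"tz": 0,"rx": 0,"ry": 0,"rz": -0.01},
    {"tx": -3,"ty": 46,"tz": 0,"rx": 0,"ry": 0,"rz": -0.01},
    {"tx": -3.9,"ty": 37.9,"tz": 0,"rx": 0,"ry": 0,"rz": -0.009},
    {"tx": 0,"ty": 0,"tz": -15,"rx": 0,"ry": 0,"rz": 0},
    {"tx": 0,"ty": 0,"tz": -15,"rx": 0,"ry": 0,"rz": 0},
    {"tx": 0,"ty": 0,"tz": 0,"rx": 0,"ry": 0,"rz": 0},
    {"tx": 0,"ty": 0,"tz": 0,"rx": 0,"ry": 0,"rz": 0},
  ],
)

```text
time: 9.55
tool_pos: [474.6, 138.5, 101.3]
tcp_rot: [-3.141, 0.0, 1.352]
contact_force: [-0.4, -0.4, 1.4]
grip_width: 91.7
finger_force: 0.0
```

```bash
python3 st.py
```

```text
t 9.55 pos [474.6 138.5 101.3] rot [-3.141  0.     1.352] s 257.56 lat(+x) -60.85 z 101.28 Fs -0.48 Flat -0.34 Fz 1.39 w 91.7
```

Call:
carry_out(
  plan=[
    {"tx": 0,"ty": 0.3,"tz": -25,"rx": 0,"ry": 0,"rz": 0},
    {"tx": 0,"ty": 0,"tz": -22,"rx": 0,"ry": 0,"rz": 0},
    {"tx": 0,"ty": 0,"tz": -15,"rx": 0,"ry": 0,"rz": 0},
    {"tx": 0,"ty": 0,"tz": -9,"rx": 0,"ry": 0,"rz": 0},
    {"tx": 0,"ty": 0,"tz": 0,"rx": 0,"ry": 0,"rz": 0},
    {"tx": 0,"ty": 0,"tz": 0,"rx": 0,"ry": 0,"rz": 0},
  ],
)

```text
time: 10.15
tool_pos: [475.3, 138.8, 30.9]
tcp_rot: [3.14, -0.0, 1.352]
contact_force: [0.2, -0.3, -0.8]
grip_width: 91.8
finger_force: 0.0
```

Call:
carry_out(
  plan=[
    {"tx": 0,"ty": 0,"tz": 0,"rx": 0,"ry": 0,"rz": 0},
    {"tx": 0,"ty": 0,"tz": 0,"rx": 0,"ry": 0,"rz": 0},
    {"tx": 0,"ty": 0,"tz": 0,"rx": 0,"ry": 0,"rz": 0},
    {"tx": 0,"ty": 0,"tz": 0,"rx": 0,"ry": 0,"rz": 0},
    {"tx": 0,"ty": 0,"tz": 0,"rx": 0,"ry": 0,"rz": 0},
    {"tx": 0,"ty": 0,"tz": 0,"rx": 0,"ry": 0,"rz": 0},
    {"tx": 0,"ty": 0,"tz": 0,"rx": 0,"ry": 0,"rz": 0},
  ],
  gripper=1,
)

```text
time: 10.85
tool_pos: [474.9, 138.9, 30.3]
tcp_rot: [3.141, -0.0, 1.353]
contact_force: [0.4, -0.9, 2.0]
grip_width: 54.1
finger_force: 30.0
```

Call:
carry_out(
  plan=[
    {"tx": 0,"ty": 0,"tz": 20,"rx": 0,"ry": 0,"rz": 0},
    {"tx": 0,"ty": 0,"tz": 26,"rx": 0,"ry": 0,"rz": 0},
    {"tx": 6.1,"ty": -36,"tz": 0,"rx": 0,"ry": 0,"rz": 0.0115},
    {"tx": 6.1,"ty": -42,"tz": 0,"rx": 0,"ry": 0,"rz": 0.0115},
    {"tx": 6.1,"ty": -42,"tz": 0,"rx": 0,"ry": 0,"rz": 0.0115},
    {"tx": 6.1,"ty": -40,"tz": -10,"rx": 0,"ry": 0,"rz": 0.0115},
    {"tx": 6.2,"ty": -30.3,"tz": -10,"rx": 0,"ry": 0,"rz": 0.012},
    {"tx": 0,"ty": 0,"tz": 0,"rx": 0,"ry": 0,"rz": 0},
    {"tx": 0,"ty": 0,"tz": 0,"rx": 0,"ry": 0,"rz": 0},
    {"tx": 0,"ty": 0,"tz": 0,"rx": 0,"ry": 0,"rz": 0},
  ],
)

```text
time: 11.85
tool_pos: [504.9, -50.4, 56.2]
tcp_rot: [-3.141, -0.0, 1.411]
contact_force: [-0.0, 0.5, 0.2]
grip_width: 54.4
finger_force: 30.0
```

```bash
python3 st.py; python3 - <<'E'
from h import *
im=bot.capture("side")[:,:,::-1]; cv2.imwrite("pics/s2.png",im)
cv2.imwrite("pics/s2c.png",cv2.resize(im[130:230,230:350],(720,600),interpolation=cv2.INTER_CUBIC))
E
```

```text
t 11.85 pos [504.9 -50.4  56.2] rot [-3.141 -0.     1.411] s 75.86 lat(+x) -0.82 z 56.18 Fs 0.46 Flat -0.1 Fz 0.18 w 54.4
```

View pics/s2c.png

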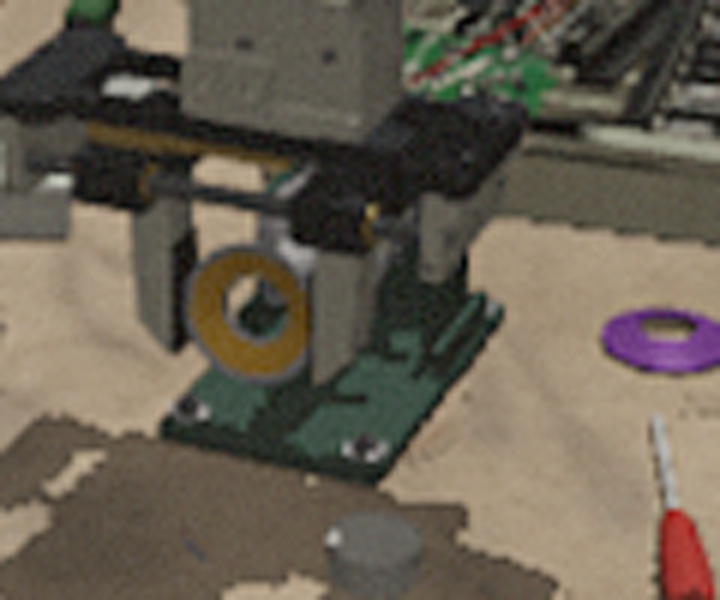

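The yellow face is outward on the held washer at crop (250,310), which is right for the second one. Sliding it on.

Call:
carry_out(
  plan=[
    {"tx": -0.9,"ty": -9.9,"tz": 0,"rx": 0,"ry": 0,"rz": 0},
    {"tx": -1.6,"ty": -9.8,"tz": 0,"rx": 0,"ry": 0,"rz": 0},
    {"tx": -1.6,"ty": -9.8,"tz": 0,"rx": 0,"ry": 0,"rz": 0},
    {"tx": -1.6,"ty": -9.8,"tz": 0,"rx": 0,"ry": 0,"rz": 0},
    {"tx": -1.6,"ty": -9.8,"tz": 0,"rx": 0,"ry": 0,"rz": 0},
    {"tx": -0.9,"ty": -5.9,"tz": 0,"rx": 0,"ry": 0,"rz": 0},
    {"tx": 0,"ty": 0,"tz": 0,"rx": 0,"ry": 0,"rz": 0},
    {"tx": 0,"ty": 0,"tz": 0,"rx": 0,"ry": 0,"rz": 0},
  ],
)

```text
time: 12.7
tool_pos: [497.0, -106.5, 56.1]
tcp_rot: [-3.142, -0.0, 1.41]
contact_force: [-0.2, -0.1, -0.8]
grip_width: 54.1
finger_force: 30.0
```

```bash
python3 st.py
```

```text
t 12.7 pos [ 497.  -106.5   56.1] rot [-3.142 -0.     1.41 ] s 19.24 lat(+x) 0.32 z 56.11 Fs -0.1 Flat -0.14 Fz -0.81 w 54.1
```

Call:
carry_out(
  plan=[
    {"tx": -0.7,"ty": -4,"tz": 0,"rx": 0,"ry": 0,"rz": 0},
    {"tx": -0.7,"ty": -4,"tz": 0,"rx": 0,"ry": 0,"rz": 0},
    {"tx": -0.7,"ty": -4,"tz": 0,"rx": 0,"ry": 0,"rz": 0},
    {"tx": -0.5,"ty": -3,"tz": 0,"rx": 0,"ry": 0,"rz": 0},
    {"tx": 0,"ty": 0,"tz": 0,"rx": 0,"ry": 0,"rz": 0},
    {"tx": 0,"ty": 0,"tz": 0,"rx": 0,"ry": 0,"rz": 0},
  ],
)

```text
time: 13.3
tool_pos: [494.4, -121.6, 56.2]
tcp_rot: [3.141, 0.0, 1.41]
contact_force: [0.3, 0.2, -0.5]
grip_width: 54.3
finger_force: 30.0
```

```bash
python3 st.py
```

```text
t 13.3 pos [ 494.4 -121.6   56.2] rot [3.141 0.    1.41 ] s 3.91 lat(+x) 0.26 z 56.16 Fs 0.22 Flat 0.25 Fz -0.51 w 54.3
```

Call:
carry_out(
  plan=[
    {"tx": -0.3,"ty": -2,"tz": 0,"rx": 0,"ry": 0,"rz": 0},
    {"tx": -0.3,"ty": -2,"tz": 0,"rx": 0,"ry": 0,"rz": 0},
    {"tx": 0,"ty": 0,"tz": 0,"rx": 0,"ry": 0,"rz": 0},
  ],
)

```text
time: 13.6
tool_pos: [493.7, -125.6, 56.1]
tcp_rot: [-3.141, 0.0, 1.411]
contact_force: [-0.0, 1.4, -0.7]
grip_width: 54.0
finger_force: 30.0
```

Call:
carry_out(
  plan=[
    {"tx": -0.3,"ty": -2,"tz": 0,"rx": 0,"ry": 0,"rz": 0},
    {"tx": -0.3,"ty": -2,"tz": 0,"rx": 0,"ry": 0,"rz": 0},
    {"tx": -0.3,"ty": -2,"tz": 0,"rx": 0,"ry": 0,"rz": 0},
    {"tx": 0,"ty": 0,"tz": 0,"rx": 0,"ry": 0,"rz": 0},
    {"tx": 0,"ty": 0,"tz": 0,"rx": 0,"ry": 0,"rz": 0},
  ],
)

```text
time: 14.1
tool_pos: [492.8, -131.8, 56.0]
tcp_rot: [-3.141, 0.0, 1.41]
contact_force: [1.0, -1.7, -3.0]
grip_width: 53.9
finger_force: 30.0
```

```bash
python3 st.py
```

```text
t 14.1 pos [ 492.8 -131.8   56. ] rot [-3.141  0.     1.41 ] s -6.4 lat(+x) 0.26 z 55.97 Fs -1.54 Flat 1.26 Fz -3.05 w 53.9
```

Call:
carry_out(
  plan=[
    {"tx": 0,"ty": 0,"tz": 0,"rx": 0,"ry": 0,"rz": 0},
    {"tx": 0,"ty": 0,"tz": 0,"rx": 0,"ry": 0,"rz": 0},
    {"tx": 0,"ty": 0,"tz": 0,"rx": 0,"ry": 0,"rz": 0},
    {"tx": 0,"ty": 0,"tz": 0,"rx": 0,"ry": 0,"rz": 0},
    {"tx": 0,"ty": 0,"tz": 0,"rx": 0,"ry": 0,"rz": 0},
  ],
  gripper=0,
)

```text
time: 14.6
tool_pos: [493.0, -131.4, 56.3]
tcp_rot: [3.141, 0.0, 1.411]
contact_force: [0.2, -0.4, -0.1]
grip_width: 89.3
finger_force: 0.0
```

Call:
carry_out(
  plan=[
    {"tx": 0,"ty": 0,"tz": 30,"rx": 0,"ry": 0,"rz": 0},
    {"tx": 0,"ty": 0,"tz": 45,"rx": 0,"ry": 0,"rz": 0},
    {"tx": -0.9,"ty": 31,"tz": 5,"rx": 0,"ry": 0,"rz": 0.14},
    {"tx": -0.9,"ty": 31,"tz": 5,"rx": 0,"ry": 0,"rz": 0.14},
    {"tx": -0.9,"ty": 31,"tz": 5,"rx": 0,"ry": 0,"rz": 0.14},
    {"tx": -0.9,"ty": 31,"tz": 0,"rx": 0,"ry": 0,"rz": 0.14},
    {"tx": -0.9,"ty": 31,"tz": 0,"rx": 0,"ry": 0,"rz": 0.14},
    {"tx": -0.9,"ty": 31,"tz": 0,"rx": 0,"ry": 0,"rz": 0.14},
    {"tx": -0.9,"ty": 31,"tz": 0,"rx": 0,"ry": 0,"rz": 0.14},
    {"tx": -0.9,"ty": 31,"tz": 0,"rx": 0,"ry": 0,"rz": 0.14},
    {"tx": -0.9,"ty": 31,"tz": 0,"rx": 0,"ry": 0,"rz": 0.14},
    {"tx": -0.9,"ty": 31,"tz": 0,"rx": 0,"ry": 0,"rz": 0.14},
  ],
)

```text
time: 15.8
tool_pos: [483.7, 179.9, 146.2]
tcp_rot: [3.141, 0.0, 2.816]
contact_force: [-0.2, 0.0, 0.4]
grip_width: 91.3
finger_force: 0.0
```

Call:
carry_out(
  plan=[
    {"tx": 0,"ty": 0,"tz": 0,"rx": 0,"ry": 0,"rz": 0.14},
    {"tx": 0,"ty": 0,"tz": 0,"rx": 0,"ry": 0,"rz": 0.14},
    {"tx": 0,"ty": 0,"tz": 0,"rx": 0,"ry": 0,"rz": 0.14},
    {"tx": 0,"ty": 0,"tz": 0,"rx": 0,"ry": 0,"rz": 0.14},
    {"tx": 0,"ty": 0,"tz": 0,"rx": 0,"ry": 0,"rz": 0.14},
    {"tx": 0,"ty": 0,"tz": 0,"rx": 0,"ry": 0,"rz": 0.14},
    {"tx": 0,"ty": 0,"tz": 0,"rx": 0,"ry": 0,"rz": 0.14},
    {"tx": 0,"ty": 0,"tz": 0,"rx": 0,"ry": 0,"rz": 0.14},
    {"tx": 0,"ty": 0,"tz": 0,"rx": 0,"ry": 0,"rz": 0.14},
    {"tx": 0,"ty": 0,"tz": 0,"rx": 0,"ry": 0,"rz": 0.14},
    {"tx": 0,"ty": 0,"tz": 0,"rx": 0,"ry": 0,"rz": 0.14},
    {"tx": 0,"ty": 0,"tz": 0,"rx": 0,"ry": 0,"rz": 0.143},
  ],
)

```text
time: 17.0
tool_pos: [483.9, 178.6, 146.2]
tcp_rot: [3.141, -0.0, -1.784]
contact_force: [0.7, 1.0, -0.1]
grip_width: 92.0
finger_force: 0.0
```

Call:
carry_out(
  plan=[
    {"tx": 0,"ty": 0,"tz": -20,"rx": 0,"ry": 0,"rz": 0},
    {"tx": 0,"ty": 0,"tz": -20,"rx": 0,"ry": 0,"rz": 0},
    {"tx": 0,"ty": 0,"tz": 0,"rx": 0,"ry": 0,"rz": 0},
    {"tx": 0,"ty": 0,"tz": 0,"rx": 0,"ry": 0,"rz": 0},
  ],
)

```text
time: 17.4
tool_pos: [483.9, 178.6, 106.4]
tcp_rot: [3.141, -0.0, -1.79]
contact_force: [0.5, -0.6, 1.0]
grip_width: 91.7
finger_force: 0.0
```

```bash
python3 st.py
```

```text
t 17.4 pos [483.9 178.6 106.4] rot [ 3.141 -0.    -1.79 ] s 298.64 lat(+x) -58.06 z 106.36 Fs -0.51 Flat 0.62 Fz 0.98 w 91.7
```

Right above the middle washer. Next: descend and grip.

Call:
carry_out(
  plan=[
    {"tx": 0,"ty": 0,"tz": -25,"rx": 0,"ry": 0,"rz": 0},
    {"tx": 0,"ty": 0,"tz": -25,"rx": 0,"ry": 0,"rz": 0},
    {"tx": 0,"ty": 0,"tz": -16,"rx": 0,"ry": 0,"rz": 0},
    {"tx": 0,"ty": 0,"tz": -10,"rx": 0,"ry": 0,"rz": 0},
    {"tx": 0,"ty": 0,"tz": 0,"rx": 0,"ry": 0,"rz": 0},
    {"tx": 0,"ty": 0,"tz": 0,"rx": 0,"ry": 0,"rz": 0},
  ],
)

```text
time: 18.0
tool_pos: [484.7, 178.8, 31.1]
tcp_rot: [-3.14, 0.001, -1.79]
contact_force: [-0.4, -0.8, 0.4]
grip_width: 92.0
finger_force: 0.0
```

Call:
carry_out(
  plan=[
    {"tx": 0,"ty": 0,"tz": 0,"rx": 0,"ry": 0,"rz": 0},
    {"tx": 0,"ty": 0,"tz": 0,"rx": 0,"ry": 0,"rz": 0},
    {"tx": 0,"ty": 0,"tz": 0,"rx": 0,"ry": 0,"rz": 0},
    {"tx": 0,"ty": 0,"tz": 0,"rx": 0,"ry": 0,"rz": 0},
    {"tx": 0,"ty": 0,"tz": 0,"rx": 0,"ry": 0,"rz": 0},
    {"tx": 0,"ty": 0,"tz": 0,"rx": 0,"ry": 0,"rz": 0},
    {"tx": 0,"ty": 0,"tz": 0,"rx": 0,"ry": 0,"rz": 0},
  ],
  gripper=1,
)

```text
time: 18.7
tool_pos: [484.2, 178.6, 30.2]
tcp_rot: [-3.141, 0.0, -1.79]
contact_force: [1.1, -0.0, 1.0]
grip_width: 54.3
finger_force: 30.0
```

Call:
carry_out(
  plan=[
    {"tx": 0,"ty": 0,"tz": 25,"rx": 0,"ry": 0,"rz": 0},
    {"tx": 0,"ty": 0,"tz": 40,"rx": 0,"ry": 0,"rz": 0},
    {"tx": 2.2,"ty": -22.5,"tz": 20,"rx": 0,"ry": 0,"rz": -0.14},
    {"tx": 2.2,"ty": -22.5,"tz": 0,"rx": 0,"ry": 0,"rz": -0.14},
    {"tx": 2.2,"ty": -22.5,"tz": 0,"rx": 0,"ry": 0,"rz": -0.14},
    {"tx": 2.2,"ty": -22.5,"tz": 0,"rx": 0,"ry": 0,"rz": -0.14},
    {"tx": 2.2,"ty": -22.5,"tz": 0,"rx": 0,"ry": 0,"rz": -0.14},
    {"tx": 2.2,"ty": -22.5,"tz": 0,"rx": 0,"ry": 0,"rz": -0.14},
    {"tx": 2.2,"ty": -22.5,"tz": 0,"rx": 0,"ry": 0,"rz": -0.14},
    {"tx": 2.2,"ty": -22.5,"tz": 0,"rx": 0,"ry": 0,"rz": -0.14},
    {"tx": 2.2,"ty": -22.5,"tz": 0,"rx": 0,"ry": 0,"rz": -0.14},
    {"tx": 2.2,"ty": -22.5,"tz": 0,"rx": 0,"ry": 0,"rz": -0.14},
  ],
)

```text
time: 19.9
tool_pos: [505.6, -47.2, 114.9]
tcp_rot: [3.141, -0.001, 3.088]
contact_force: [-0.4, 0.2, -0.9]
grip_width: 53.8
finger_force: 30.0
```

Call:
carry_out(
  plan=[
    {"tx": 0,"ty": 0,"tz": 0,"rx": 0,"ry": 0,"rz": -0.14},
    {"tx": 0,"ty": 0,"tz": 0,"rx": 0,"ry": 0,"rz": -0.14},
    {"tx": 0,"ty": 0,"tz": 0,"rx": 0,"ry": 0,"rz": -0.14},
    {"tx": 0,"ty": 0,"tz": 0,"rx": 0,"ry": 0,"rz": -0.14},
    {"tx": 0,"ty": 0,"tz": 0,"rx": 0,"ry": 0,"rz": -0.14},
    {"tx": 0,"ty": 0,"tz": 0,"rx": 0,"ry": 0,"rz": -0.14},
    {"tx": 0,"ty": 0,"tz": 0,"rx": 0,"ry": 0,"rz": -0.14},
    {"tx": 0,"ty": 0,"tz": 0,"rx": 0,"ry": 0,"rz": -0.14},
    {"tx": 0,"ty": 0,"tz": 0,"rx": 0,"ry": 0,"rz": -0.14},
    {"tx": 0,"ty": 0,"tz": -20,"rx": 0,"ry": 0,"rz": -0.14},
    {"tx": 0,"ty": 0,"tz": -20,"rx": 0,"ry": 0,"rz": -0.14},
    {"tx": 0,"ty": 0,"tz": -19,"rx": 0,"ry": 0,"rz": -0.142},
  ],
)

```text
time: 21.1
tool_pos: [505.7, -46.3, 55.3]
tcp_rot: [-3.141, -0.0, 1.406]
contact_force: [-0.6, -0.3, -0.2]
grip_width: 54.5
finger_force: 30.0
```

Call:
carry_out(
  plan=[
    {"tx": 0,"ty": 0,"tz": 0,"rx": 0,"ry": 0,"rz": 0},
    {"tx": 0,"ty": 0,"tz": 0,"rx": 0,"ry": 0,"rz": 0},
    {"tx": 0,"ty": 0,"tz": 0,"rx": 0,"ry": 0,"rz": 0},
  ],
)

```text
time: 21.4
tool_pos: [506.5, -46.5, 57.1]
tcp_rot: [3.14, 0.0, 1.414]
contact_force: [-0.5, 0.5, 0.4]
grip_width: 54.0
finger_force: 30.0
```

```bash
python3 st.py
```

```text
t 21.4 pos [506.5 -46.5  57.1] rot [3.14  0.    1.414] s 79.98 lat(+x) 0.21 z 57.06 Fs 0.39 Flat -0.6 Fz 0.44 w 54.0
```

Call:
carry_out(
  plan=[
    {"tx": -1.7,"ty": -9.8,"tz": -0.5,"rx": 0,"ry": 0,"rz": 0},
    {"tx": -1.6,"ty": -9.8,"tz": 0,"rx": 0,"ry": 0,"rz": 0},
    {"tx": -1.6,"ty": -9.8,"tz": 0,"rx": 0,"ry": 0,"rz": 0},
    {"tx": -1.6,"ty": -9.8,"tz": 0,"rx": 0,"ry": 0,"rz": 0},
    {"tx": -1.6,"ty": -9.8,"tz": 0,"rx": 0,"ry": 0,"rz": 0},
    {"tx": -1.6,"ty": -9.8,"tz": 0,"rx": 0,"ry": 0,"rz": 0},
    {"tx": -1.4,"ty": -8.2,"tz": 0,"rx": 0,"ry": 0,"rz": 0},
    {"tx": -1.1,"ty": -6.9,"tz": 0,"rx": 0,"ry": 0,"rz": 0},
    {"tx": 0,"ty": 0,"tz": 0,"rx": 0,"ry": 0,"rz": 0},
    {"tx": 0,"ty": 0,"tz": 0,"rx": 0,"ry": 0,"rz": 0},
  ],
)

```text
time: 22.4
tool_pos: [493.7, -120.3, 55.6]
tcp_rot: [-3.142, -0.0, 1.411]
contact_force: [1.4, 0.2, -0.4]
grip_width: 54.2
finger_force: 30.0
```

```bash
python3 st.py
```

```text
t 22.4 pos [ 493.7 -120.3   55.6] rot [-3.142 -0.     1.411] s 5.09 lat(+x) -0.72 z 55.59 Fs 0.44 Flat 1.36 Fz -0.36 w 54.2
```

Call:
carry_out(
  plan=[
    {"tx": 0,"ty": -3.6,"tz": 0.4,"rx": 0,"ry": 0,"rz": 0},
    {"tx": -0.5,"ty": -3.3,"tz": 0,"rx": 0,"ry": 0,"rz": 0},
    {"tx": -0.5,"ty": -3,"tz": 0,"rx": 0,"ry": 0,"rz": 0},
    {"tx": -0.5,"ty": -3,"tz": 0,"rx": 0,"ry": 0,"rz": 0},
    {"tx": 0,"ty": 0,"tz": 0,"rx": 0,"ry": 0,"rz": 0},
    {"tx": 0,"ty": 0,"tz": 0,"rx": 0,"ry": 0,"rz": 0},
  ],
)

```text
time: 23.0
tool_pos: [492.1, -133.2, 56.0]
tcp_rot: [-3.141, 0.0, 1.411]
contact_force: [0.3, 0.8, -1.2]
grip_width: 54.4
finger_force: 30.3
```

```bash
python3 st.py
```

```text
t 23.0 pos [ 492.1 -133.2   56. ] rot [-3.141  0.     1.411] s -7.91 lat(+x) -0.19 z 55.98 Fs 0.87 Flat 0.18 Fz -1.22 w 54.4
```

Call:
carry_out(
  plan=[
    {"tx": 0,"ty": 0,"tz": 0,"rx": 0,"ry": 0,"rz": 0},
    {"tx": 0,"ty": 0,"tz": 0,"rx": 0,"ry": 0,"rz": 0},
    {"tx": 0,"ty": 0,"tz": 0,"rx": 0,"ry": 0,"rz": 0},
    {"tx": 0,"ty": 0,"tz": 0,"rx": 0,"ry": 0,"rz": 0},
    {"tx": 0,"ty": 0,"tz": 0,"rx": 0,"ry": 0,"rz": 0},
    {"tx": 0,"ty": 0,"tz": 30,"rx": 0,"ry": 0,"rz": 0},
    {"tx": 0,"ty": 0,"tz": 45,"rx": 0,"ry": 0,"rz": 0},
    {"tx": 5.3,"ty": 32.6,"tz": 0,"rx": 0,"ry": 0,"rz": 0},
  ],
  gripper=0,
)

```text
time: 23.8
tool_pos: [500.8, -103.9, 136.2]
tcp_rot: [3.131, 0.003, 1.408]
contact_force: [0.7, -0.1, -0.1]
grip_width: 91.8
finger_force: 0.0
```

Call:
carry_out(
  plan=[
    {"tx": 0,"ty": 0,"tz": 0,"rx": 0,"ry": 0,"rz": 0},
    {"tx": 0,"ty": 0,"tz": 0,"rx": 0,"ry": 0,"rz": 0},
    {"tx": 0,"ty": 0,"tz": 0,"rx": 0,"ry": 0,"rz": 0},
    {"tx": 0,"ty": 0,"tz": 0,"rx": 0,"ry": 0,"rz": 0},
    {"tx": 0,"ty": 0,"tz": 0,"rx": 0,"ry": 0,"rz": 0},
    {"tx": 0,"ty": 0,"tz": 0,"rx": 0,"ry": 0,"rz": 0},
    {"tx": 0,"ty": 0,"tz": 0,"rx": 0,"ry": 0,"rz": 0},
    {"tx": 0,"ty": 0,"tz": 0,"rx": 0,"ry": 0,"rz": 0},
  ],
  gripper=0.67,
)

```text
time: 24.6
tool_pos: [497.5, -100.7, 131.0]
tcp_rot: [-3.142, -0.0, 1.411]
contact_force: [0.7, -1.0, -0.1]
grip_width: 33.1
finger_force: 0.0
```

```bash
python3 st.py
```

```text
t 24.6 pos [ 497.5 -100.7  131. ] rot [-3.142 -0.     1.411] s 25.05 lat(+x) -0.07 z 130.97 Fs -0.85 Flat 0.88 Fz -0.1 w 33.1
```

Call:
carry_out(
  plan=[
    {"tx": 0,"ty": 0,"tz": -25,"rx": 0,"ry": 0,"rz": 0},
    {"tx": 0,"ty": 0,"tz": -20,"rx": 0,"ry": 0,"rz": 0},
    {"tx": 0,"ty": 0,"tz": -20,"rx": 0,"ry": 0,"rz": 0},
    {"tx": 0,"ty": 0,"tz": -10,"rx": 0,"ry": 0,"rz": 0},
    {"tx": 0,"ty": 0,"tz": 0,"rx": 0,"ry": 0,"rz": 0},
    {"tx": 0,"ty": 0,"tz": 0,"rx": 0,"ry": 0,"rz": 0},
    {"tx": 0,"ty": 0,"tz": 0,"rx": 0,"ry": 0,"rz": 0},
  ],
  gripper=0.67,
)

```text
time: 25.3
tool_pos: [498.2, -100.8, 57.0]
tcp_rot: [3.14, 0.0, 1.412]
contact_force: [1.4, -0.8, -0.1]
grip_width: 30.3
finger_force: 0.0
```

```bash
python3 st.py
```

```text
t 25.3 pos [ 498.2 -100.8   57. ] rot [3.14  0.    1.412] s 25.04 lat(+x) 0.67 z 56.99 Fs -0.53 Flat 1.46 Fz -0.13 w 30.3
```

Call:
carry_out(
  plan=[
    {"tx": -1,"ty": -4,"tz": -0.7,"rx": 0,"ry": 0,"rz": 0},
    {"tx": -0.7,"ty": -4,"tz": 0,"rx": 0,"ry": 0,"rz": 0},
    {"tx": -0.7,"ty": -4,"tz": 0,"rx": 0,"ry": 0,"rz": 0},
    {"tx": -0.5,"ty": -3,"tz": 0,"rx": 0,"ry": 0,"rz": 0},
    {"tx": -0.5,"ty": -3,"tz": 0,"rx": 0,"ry": 0,"rz": 0},
    {"tx": -0.2,"ty": -1,"tz": 0,"rx": 0,"ry": 0,"rz": 0},
    {"tx": 0,"ty": 0,"tz": 0,"rx": 0,"ry": 0,"rz": 0},
    {"tx": 0,"ty": 0,"tz": 0,"rx": 0,"ry": 0,"rz": 0},
  ],
)

```text
time: 26.1
tool_pos: [494.0, -119.5, 55.4]
tcp_rot: [3.141, -0.0, 1.412]
contact_force: [0.7, 4.4, 1.9]
grip_width: 30.2
finger_force: 1.7
```

```bash
python3 st.py
```

```text
t 26.1 pos [ 494.  -119.5   55.4] rot [ 3.141 -0.     1.412] s 5.97 lat(+x) -0.5 z 55.39 Fs 4.44 Flat -0.02 Fz 1.89 w 30.2
```

Call:
carry_out(
  plan=[
    {"tx": 0,"ty": -1,"tz": 0.3,"rx": 0,"ry": 0,"rz": 0},
    {"tx": 0,"ty": -1,"tz": 0,"rx": 0,"ry": 0,"rz": 0},
    {"tx": 0,"ty": 0,"tz": 0,"rx": 0,"ry": 0,"rz": 0},
    {"tx": 0,"ty": 0,"tz": 0,"rx": 0,"ry": 0,"rz": 0},
  ],
)

```text
time: 26.5
tool_pos: [493.8, -121.5, 55.6]
tcp_rot: [-3.141, -0.0, 1.412]
contact_force: [0.8, 5.9, 0.7]
grip_width: 30.2
finger_force: 2.1
```

Call:
carry_out(
  plan=[
    {"tx": -0.3,"ty": -1,"tz": 0,"rx": 0,"ry": 0,"rz": 0},
    {"tx": -0.2,"ty": -1,"tz": 0,"rx": 0,"ry": 0,"rz": 0},
    {"tx": 0,"ty": 0,"tz": 0,"rx": 0,"ry": 0,"rz": 0},
    {"tx": 0,"ty": 0,"tz": 0,"rx": 0,"ry": 0,"rz": 0},
  ],
)

```text
time: 26.9
tool_pos: [493.4, -123.6, 55.6]
tcp_rot: [-3.142, 0.0, 1.411]
contact_force: [1.0, 3.9, 0.6]
grip_width: 30.4
finger_force: 1.9
```

```bash
python3 st.py
```

```text
t 26.9 pos [ 493.4 -123.6   55.6] rot [-3.142  0.     1.411] s 1.75 lat(+x) -0.47 z 55.63 Fs 4.01 Flat 0.33 Fz 0.63 w 30.4
```

Call:
carry_out(
  plan=[
    {"tx": -0.1,"ty": -1,"tz": 0,"rx": 0,"ry": 0,"rz": 0},
    {"tx": -0.1,"ty": -1,"tz": 0,"rx": 0,"ry": 0,"rz": 0},
    {"tx": 0,"ty": 0,"tz": 0,"rx": 0,"ry": 0,"rz": 0},
    {"tx": 0,"ty": 0,"tz": 0,"rx": 0,"ry": 0,"rz": 0},
  ],
)

```text
time: 27.3
tool_pos: [493.1, -125.9, 55.6]
tcp_rot: [-3.142, 0.001, 1.412]
contact_force: [-0.1, 1.6, 0.3]
grip_width: 30.4
finger_force: 0.8
```

Call:
carry_out(
  plan=[
    {"tx": -0.1,"ty": -0.7,"tz": 0,"rx": 0,"ry": 0,"rz": 0},
    {"tx": 0,"ty": 0,"tz": 0,"rx": 0,"ry": 0,"rz": 0},
    {"tx": 0,"ty": 0,"tz": 0,"rx": 0,"ry": 0,"rz": 0},
  ],
)

```text
time: 27.6
tool_pos: [493.1, -126.3, 55.6]
tcp_rot: [-3.142, -0.0, 1.411]
contact_force: [-0.0, 4.2, 1.3]
grip_width: 30.1
finger_force: 2.0
```

Call:
carry_out(
  plan=[
    {"tx": -0.1,"ty": -0.7,"tz": 0,"rx": 0,"ry": 0,"rz": 0},
    {"tx": 0,"ty": 0,"tz": 0,"rx": 0,"ry": 0,"rz": 0},
    {"tx": 0,"ty": 0,"tz": 0,"rx": 0,"ry": 0,"rz": 0},
  ],
)

```text
time: 27.9
tool_pos: [493.0, -126.8, 55.6]
tcp_rot: [-3.142, -0.0, 1.412]
contact_force: [1.0, 5.2, 0.7]
grip_width: 29.9
finger_force: 2.3
```

```bash
python3 st.py
```

```text
t 27.9 pos [ 493.  -126.8   55.6] rot [-3.142 -0.     1.412] s -1.45 lat(+x) -0.35 z 55.62 Fs 5.26 Flat 0.15 Fz 0.71 w 29.9
```

Call:
carry_out(
  plan=[
    {"tx": -0.1,"ty": -0.8,"tz": 0,"rx": 0,"ry": 0,"rz": 0},
    {"tx": 0,"ty": 0,"tz": 0,"rx": 0,"ry": 0,"rz": 0},
    {"tx": 0,"ty": 0,"tz": 0,"rx": 0,"ry": 0,"rz": 0},
  ],
)

```text
time: 28.2
tool_pos: [492.9, -127.5, 55.6]
tcp_rot: [-3.141, -0.0, 1.412]
contact_force: [0.1, 5.9, 1.3]
grip_width: 30.6
finger_force: 2.5
```

Call:
carry_out(
  plan=[
    {"tx": 0.2,"ty": 1,"tz": 0,"rx": 0,"ry": 0,"rz": 0},
    {"tx": 0.2,"ty": 1,"tz": 0,"rx": 0,"ry": 0,"rz": 0},
    {"tx": 0.2,"ty": 1,"tz": 0,"rx": 0,"ry": 0,"rz": 0},
    {"tx": 0.2,"ty": 1,"tz": 0,"rx": 0,"ry": 0,"rz": 0},
    {"tx": 0,"ty": 0,"tz": 0,"rx": 0,"ry": 0,"rz": 0},
  ],
)

```text
time: 28.7
tool_pos: [493.9, -124.1, 55.7]
tcp_rot: [3.141, 0.001, 1.412]
contact_force: [-1.2, 0.2, -0.3]
grip_width: 30.3
finger_force: 0.0
```

Call:
carry_out(
  plan=[
    {"tx": 3.2,"ty": 20,"tz": 0,"rx": 0,"ry": 0,"rz": 0},
    {"tx": 0,"ty": 0,"tz": 30,"rx": 0,"ry": 0,"rz": 0},
    {"tx": 0,"ty": 0,"tz": 45,"rx": 0,"ry": 0,"rz": 0},
    {"tx": -5,"ty": -45,"tz": 15,"rx": 0,"ry": 0,"rz": 0},
    {"tx": -5,"ty": -45,"tz": 15,"rx": 0,"ry": 0,"rz": 0},
    {"tx": -8,"ty": -40,"tz": 15,"rx": 0,"ry": 0,"rz": 0},
    {"tx": 0,"ty": 0,"tz": 0,"rx": 0,"ry": 0,"rz": 0},
    {"tx": 0,"ty": 0,"tz": 0,"rx": 0,"ry": 0,"rz": 0},
    {"tx": 0,"ty": 0,"tz": 0,"rx": 0,"ry": 0,"rz": 0},
  ],
)

```text
time: 29.6
tool_pos: [478.7, -232.9, 175.0]
tcp_rot: [-3.14, -0.001, 1.412]
contact_force: [0.1, -0.7, -0.3]
grip_width: 30.6
finger_force: 0.0
```

```bash
python3 snap.py w5; python3 - <<'E'
from h import *
s=bot.capture("side")[:,:,::-1]; w=cv2.imread("pics/w5.png")
a=cv2.resize(s[140:212,250:322],(400,400),interpolation=cv2.INTER_CUBIC)
b=cv2.resize(w[20:220,164:364],(400,400),interpolation=cv2.INTER_CUBIC)
cv2.imwrite("pics/fin.png",np.hstack([a,b]))
E
```

```text
29.6 [ 478.65 -232.87  175.05] [-3.1405e+00 -8.0000e-04  1.4118e+00] 30.5749203653018 [ 0.08 -0.7  -0.32] [-0.597  0.403  1.582  0.     1.158 -0.438]
```

View pics/fin.png

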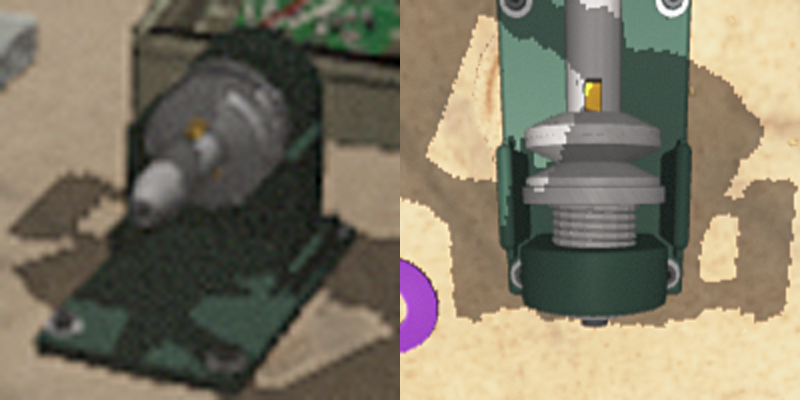

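The final view shows the pack between plate and catches with alternating faces, and the spring compressed. The top catch stands out in front of the last nose, at crop (594,95) on the right half and (195,128) on the left. The low catch is visible at (217,170). When I backed off, the push force went from 5.9 N to 0, so the catches are carrying the spring load. Handing in.

```bash
python3 -c "
from plant import bot
print(bot.close_job())"
```

```text
the job is handed in; nothing more can be done
None
```

The three washers are on the shaft with alternating faces and held behind both brass catches under spring load; I handed the job in at about 30 s, the robot was touching nothing, and no verdict came back.

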